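# Clear a used sample vial from the photometer

## Task

The reading is finished. Push the photometer's sliding light shield fully back, lift the sample vial straight up out of its well and, keeping it upright, let it drop from just above the lid through the round port into the discard box, with neither the vial nor the gripper touching the lid. Then slide the light shield fully shut again; leave the vials in the wooden block and the spare eyepiece alone.

Things in the scene. Friction and masses are not known exactly. Their poses are not given: they have to be found in the camera images.
- photometer: cream and grey bench photometer, fixed; main body 172 x 172 mm, deck 85 mm above the worktop, sloping console with screen and keys on its front, reaching 130 mm ahead of the origin. Origin: under the main body's centre, at worktop height; x to the back, y along the width, z up. Two guide strips, 63 mm either side of the middle along y, stand 8 mm above the deck
- well (a point): centre of the mouth of the round vial well (25 mm wide, 34 mm deep; 21 mm in front of the photometer's origin), 61 mm above the worktop. It is in the floor of a finger pocket in the deck, 48 mm along the photometer's x, 100 mm along its y, 24 mm deep, centred on the well
- shield (a joint): light shield of the photometer: flat dark grey plate 60 x 115 x 5 mm lying on the deck over the pocket, sliding along the photometer's x. Value in m: 0 fully shut, 0.058 fully back (pocket free). It may start slightly ajar. It stays where it is left and takes about 2 N to slide
- shield_rib (a point): middle of the top of the black rib across the shield, by which it is pushed either way; 9 mm thick along the photometer's x, 70 mm long along y, standing 15 mm above the plate (plate top 90 mm, rib top 105 mm above the worktop). Moves with the shield; directly above the well when shut
- vial: glass sample vial in the well: black screw cap, 23 mm in diameter, 52 mm tall, about 20 g, loose. Origin: centre of its underside, z along its axis. Seated, its upper 18 mm stand above the pocket floor, cap top 6 mm below the deck (79 mm above the worktop). Fingers fit beside it only from above, closing along the photometer's y, opened to 35 to 60 mm before
- discard_box: low square discard box for used glass, fixed, pale grey, 112 x 112 mm, lid top 78 mm above the worktop, padded floor 10 mm above it. Origin: under its centre, at worktop height, z up
- box_lid: grey lid of the discard box, 120 x 120 x 6 mm, fixed to it, with a round port 46 mm wide in its middle. Origin: centre of its underside, 72 mm above the worktop
- port (a point): centre of the port, level with the top of the lid, 78 mm above the worktop
- next_vial_a: vial with black cap like the sample vial, standing in the wooden block: to be left alone. Origin: centre of its underside
- next_vial_b: another vial standing in the wooden block: to be left alone. Origin: centre of its underside
- rack: wooden block with eight holes, 68 x 136 x 32 mm, fixed; holds the two vials that are to be left alone. Origin: centre of its underside
- eyepiece: spare microscope eyepiece, black and white, 40 mm in diameter, 49 mm tall, standing on the worktop, loose: to be left alone. Origin: centre of its underside
- microscope_1: stereo microscope, fixed on the worktop at the left beside the work, always in the same place: 290 mm deep, 170 mm wide, 360 mm tall; keep the arm clear of it. Origin: under its middle, at worktop height; x to its back, y along its width, z up; the eyepieces reach 150 mm forward (-x) of the origin at 300 to 360 mm height

How it is judged:
By the outcome, as a careful person would: the job done as asked, in the order asked, and still so for the second after the job is handed in, with the robot touching nothing.
It also fails if it takes over 64 s, if anything falls off the work surface, if the arm or the gripper's body presses on something with over 40 N, if the wrist force passes 120 N, or if a joint passes its speed limit or range.

## Robot

A 6-joint arm with a two-finger parallel gripper is mounted at the origin on a cart in front of the work surface, level with it; the furniture and walls round the work are solid. World frame = base frame: x ahead of the robot, y to its left, z up, the work surface at z = 0. Lengths are in mm, angles in rad, forces in N, time in s.
With the tool pointing down it reaches from about 300 to 750 mm from the base axis. Payload 8.5 kg.
Tool frame: the origin (TCP) lies at the very end of the fingers, on their centre line; the grasp point (between the pads) lies 19 mm behind it; z points along the fingers, y is the line along which they close (so a half turn about z gives the same grasp; the last joint's range is limited). The gripper opens to 88 mm and grips with 3 to 60 N. Pads are 18 mm wide; open, the fingers measure 123 mm over their backs; the gripper's body (75 mm by 187 mm) begins 45 mm behind the grasp point.
Start: joints at [-1.413, 0.381, 1.297, -0, 1.464, -0.215], TCP at [200.317, -512.205, 238.748] pointing down, gripper open.
Joint ranges: [-3.11, 3.11], [-0.89, 2.33], [0.22, 2.48], [-1.42, 4.56], [0.17, 2.85], [-2.88, 2.88]. Speed limits (rad/s): [2.39, 2.39, 3.14, 3.14, 3.14, 3.14].

## Interface

Orientations are given as [roll, pitch, yaw] about the fixed x, y, z axes, in that order (R = Rz(yaw) Ry(pitch) Rx(roll)).
In Python, from workcell import * gives the robot as it stands.
- The arm moves only by the tool drive_tool, never from a script. Its argument "increments" is a list of rows, each a list of 7 numbers: the opening, from -1 (shut) to 1 (fully open), then the shift along the tool's x, y, z in cm, then the turn, a rotation vector about the tool's x, y, z in degrees. A call has 1 to 20 rows; each row shifts and turns the commanded pose from where the row before left it, along the tool's axes as they then stand; what a row does not reach is not made up. A row lasts 1/10 s, in which the tool goes at most 50 mm and 8.59 degrees, less where a joint would pass 70% of its speed; a pose out of reach is approached as far as the arm can. A call is refused whole if a number of a shift passes 5 or a number of a turn 8.59, either way. A call with a gripper value outside its range is refused whole. The fingers move at their own pace and stop on an object; the grip force is fixed at half the most. Time passes only in rows, so rows that do not move let the fingers close. It gives the time, the measured TCP pose, the force, the opening and the grip force at its end, in the units of the state.
- sense(): the state, without advancing time (a new reading comes with each control period).
- snapshot(name): name is "side" or "top"; returns a dict with "pixels" (420x560x3 uint8, blue, green, red), "fx", "fy", "cx", "cy" (pixels), "k1" (the pictures are not rectified: a ray, as slopes to the right and down, at radius r is drawn at 1 + k1 r^2 times it, then the intrinsics apply), "xyz" and "orientation" of the camera in the world. Camera axes: x right, y down, z forward; pixel columns grow to the right and rows downward; lengths in mm; the calibration is good to about 2 mm. A picture is of the moment at which its call begins. There is no depth.
- hand_in(): hands the job in; it is judged then, once.
The state is a dict: "time_s": time; "joint_pos": joint angles; "joint_velocities": joint speeds; "tau": joint torques, N m; "tool_pos": TCP position; "tcp_rot": TCP orientation; "wrist_force": force on the tool from outside, world axes, zero at the start; "wrist_torque": the same for the moment, N m; "opening": finger opening in mm; "gripper_force": force on a finger pad.
Only numpy, scipy, OpenCV 4.12 (cv2) and the standard library are available. Lean on these libraries where they do the work, as an engineer would, in place of code of your own. Each camera call takes 0.05 s, during which the arm holds its last target. There are 200 camera calls.

## Working session

There is one attempt and no reset: what is moved stays moved. The work goes in short steps, Python scripts to look and compute and a tool call to move; the robot and the scene stay as the last step left them, time stands still between calls to the robot, and variables do not carry over. Pictures are saved under pics/ and viewed, at most 11 in all, crops included, and the job is handed in when it is done.

Besides the shell and the picture viewer there is one more tool, called after ">>>" in YAML: its name, and indented under it one key for each argument. drive_tool: Moves the arm, as the interface text tells. Its arguments: {"type":"object","properties":{"increments":{"type":"array"}},"required":["increments"]}

```bash
mkdir -p pics
cat > h.py <<'E'
from workcell import *
import numpy as np, cv2
from scipy.spatial.transform import Rotation as R
def snap(n,f=None):
    s=snapshot(n)
    if f: cv2.imwrite('pics/'+f,s["pixels"])
    return s
def cam(s):
    o=np.array(s["orientation"],float)
    M=o if o.shape==(3,3) else R.from_euler('xyz',o).as_matrix()
    return M,np.array(s["xyz"],float)
def ray(s,u,v):
    K=np.array([[s["fx"],0,s["cx"]],[0,s["fy"],s["cy"]],[0,0,1.]])
    p=cv2.undistortPoints(np.array([[[u,v]]],float),K,np.array([s["k1"],0,0,0.]))[0,0]
    M,c=cam(s); return c,M@np.array([p[0],p[1],1])
def onz(s,u,v,z):
    c,d=ray(s,u,v); return c+d*(z-c[2])/d[2]
def proj(s,P):
    M,c=cam(s); q=M.T@(np.array(P,float)-c); a=q[:2]/q[2]; a=a*(1+s["k1"]*(a@a))
    return np.array([s["fx"]*a[0]+s["cx"],s["fy"]*a[1]+s["cy"]])
E
python3 - <<'E'
from h import *
for n in("top","side"):
    s=snap(n,n+"1.png"); print({k:v for k,v in s.items() if k!="pixels"})
print(sense())
E
```

```text
{'fx': 446.525144286377, 'fy': 446.525144286377, 'cx': 280.0423056816956, 'cy': 216.24150777710787, 'k1': -0.017213316040092113, 'xyz': array([ 375.12478863, -140.14783202, 1070.85613729]), 'orientation': array([-2.97522218,  0.00796726, -1.57760484])}
{'fx': 445.19775486548986, 'fy': 445.19775486548986, 'cx': 284.1235676706365, 'cy': 198.0193825610254, 'k1': 0.03068790888934682, 'xyz': array([596.33718024, 652.02855567, 654.72830944]), 'orientation': array([-2.19267767,  0.02258134,  3.09108836])}
{'time_s': 0.1, 'joint_pos': array([-1.41329992e+00,  3.81136423e-01,  1.29811627e+00,  1.77982667e-06,
        1.46361902e+00, -2.15305625e-01]), 'joint_velocities': array([-0.00016469, -0.000914  , -0.00355098,  0.00058077, -0.00027351,
       -0.00139678]), 'tau': array([ 2.63267830e-03, -4.38657188e+01, -2.24908662e+01,  7.13607087e-02,
        3.42547882e-02, -7.47790523e-05]), 'tool_pos': array([ 200.28158418, -511.9813203 ,  238.21850119]), 'tcp_rot': array([-3.14034351e+00, -2.74993338e-04,  3.72801664e-01]), 'wrist_force': array([ 0.28047111, -0.34753255, -0.27871772]), 'wrist_torque': array([ 0.01497984, -0.01922603, -0.02995246]), 'gripper_force': 0.0, 'opening': 87.98809069223141}
```

View pics/top1.png

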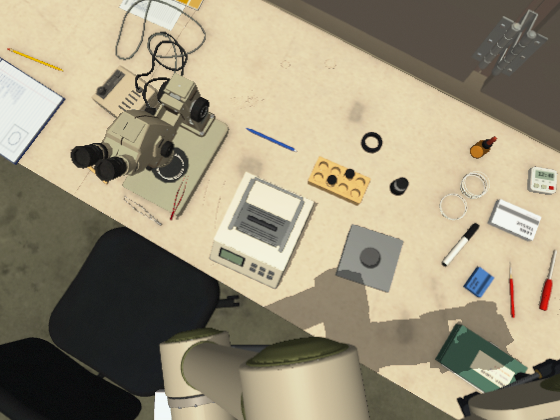

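View pics/side1.png

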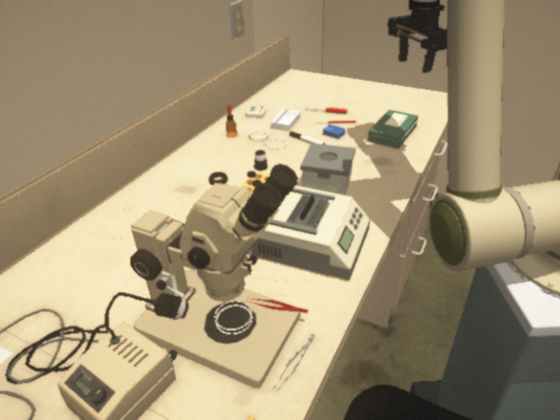

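The top view shows the photometer (260,225) with its rib at about (262,223), the box port at (370,258), the rack at (338,180) and the eyepiece at (399,186). The side view shows the rib at about (308,208) and the port at (328,156). I'll enlarge both.

Run:
```python
from h import *
t=cv2.imread('pics/top1.png'); s=cv2.imread('pics/side1.png')
a=cv2.resize(t[165:295,205:325],None,fx=4.5,fy=4.5,interpolation=cv2.INTER_CUBIC)
b=cv2.resize(s[170:275,250:375],None,fx=2,fy=2,interpolation=cv2.INTER_CUBIC)
c=np.zeros((590,800,3),np.uint8); c[:585,:540]=a[:585]; c[:210,545:795]=b
cv2.imwrite('pics/crop1.png',c)
S=dict(snapshot("top")); 
hsv=cv2.cvtColor(t,cv2.COLOR_BGR2HSV)
def comps(m,off,lab,z):
    n,l,st,ce=cv2.connectedComponentsWithStats(m.astype(np.uint8))
    for i in range(1,n):
        if st[i,4]>25:
            u,v=ce[i]+off
            r=cv2.minAreaRect(np.argwhere(l==i)[:,::-1].astype(np.float32))
            bp=[onz(S,*(p+off),z)[:2].round(1).tolist() for p in cv2.boxPoints(r)]
            print(lab,st[i],(round(u,1),round(v,1)),onz(S,u,v,z).round(1),bp)
g=t[...,1].astype(int)
x0,y0,x1,y1=205,165,325,295
comps(g[y0:y1,x0:x1]<60,np.array([x0,y0]),'rib',105)
comps((g[y0:y1,x0:x1]<125),np.array([x0,y0]),'shield',90)
x0,y0,x1,y1=350,237,390,280
comps(g[y0:y1,x0:x1]<90,np.array([x0,y0]),'port',78)
x0,y0,x1,y1=330,215,412,300
comps((hsv[y0:y1,x0:x1,1]<40)&(g[y0:y1,x0:x1]>85),np.array([x0,y0]),'lid',78)
print(t[250,350],t[258,370],t[222,262],t[240,250], t[250,240])
```

```text
rib [ 43  51  29  15 121] (np.float64(261.8), np.float64(222.5)) [523.7 -93.6 105. ] [[533.4, -61.0], [542.8, -65.1], [514.2, -126.8], [504.9, -122.6]]
rib [  0 109  15  21 253] (np.float64(211.2), np.float64(285.8)) [387.6  14.9 105. ] [[412.7, 28.7], [412.5, -1.4], [370.1, -2.1], [370.3, 27.9]]
shield [103  17  17   9  43] (np.float64(316.4), np.float64(185.7)) [ 608.9 -215.8   90. ] [[615.3, -196.0], [620.3, -198.2], [603.2, -234.6], [598.3, -232.4]]
shield [  29   37   56   44 1250] (np.float64(260.0), np.float64(223.0)) [525.1 -88.9  90. ] [[515.8, -27.0], [574.7, -52.4], [527.6, -154.7], [469.7, -128.5]]
shield [ 71  40  38  83 131] (np.float64(294.8), np.float64(246.4)) [ 472.3 -165.6   90. ] [[384.6, -122.8], [565.0, -206.8], [563.4, -210.2], [383.1, -126.2]]
shield [ 14  82  26  20 110] (np.float64(231.2), np.float64(255.5)) [453.3 -25.6  90. ] [[454.1, 6.2], [472.8, -1.8], [447.8, -57.5], [429.2, -49.3]]
shield [45 98  7  9 34] (np.float64(252.9), np.float64(267.0)) [427.7 -73.4  90. ] [[422.4, -65.3], [437.1, -71.1], [432.9, -81.3], [418.3, -75.4]]
shield [ 53 102   7   9  35] (np.float64(261.3), np.float64(271.1)) [418.7 -91.6  90. ] [[412.7, -83.8], [428.3, -89.1], [424.8, -99.6], [409.2, -94.3]]
shield [ 62 106   7   9  33] (np.float64(269.9), np.float64(274.9)) [ 410.4 -110.4   90. ] [[405.4, -102.2], [419.9, -108.1], [415.6, -118.6], [401.1, -112.7]]
shield [  0 108  37  22 418] (np.float64(217.1), np.float64(287.1)) [384.8   4.4  90. ] [[370.2, 30.5], [415.4, 31.4], [414.9, -47.4], [369.7, -47.7]]
port [11 12 20 19 93] (np.float64(371.8), np.float64(261.9)) [ 437.7 -336.    78. ] [[441.6, -308.9], [469.0, -343.1], [443.5, -363.2], [416.3, -329.0]]
lid [   7   10   66   67 2885] (np.float64(369.4), np.float64(257.6)) [ 447.4 -331.    78. ] [[409.5, -253.2], [524.1, -293.2], [484.9, -410.8], [371.7, -368.9]]
[141 148 148] [88 92 93] [48 48 48] [218 240 244] [215 238 241]
```

View pics/crop1.png

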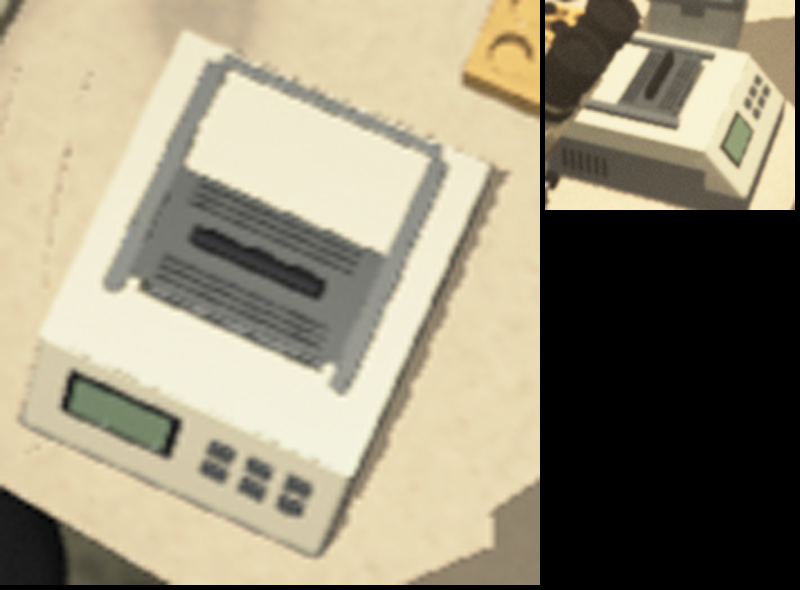

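The crop shows the shield nearly shut, the rib in crop pixels from (190,235) to (325,290), and the deck corners at about (185,32), (490,160), (352,475) and (42,340). The console faces the robot. Photometer yaw is about -25°.

Run:
```python
from h import *
t=cv2.imread('pics/top1.png'); sd=cv2.imread('pics/side1.png')
T=snapshot("top"); S=snapshot("side")
cs=[(185,32),(490,160),(352,475),(42,340)]
P=np.array([onz(T,205+u/4.5-.4,165+v/4.5-.4,85)[:2] for u,v in cs]); print(P.round(1), P.mean(0).round(1))
for i in range(4):
    d=P[(i+1)%4]-P[i]; print('edge',np.hypot(*d).round(1),np.degrees(np.arctan2(d[1],d[0])).round(1))
yaw=np.radians(-24.9); ex=np.array([np.cos(yaw),np.sin(yaw)]); ey=np.array([-ex[1],ex[0]])
rib=np.array([524.5,-93.6]); print('well',(P.mean(0)-21*ex).round(1),'rib rel',((rib-P.mean(0))@ex).round(1),((rib-P.mean(0))@ey).round(1))
# strips: outer ends from crop -> y middle check
for n,(im,cm,u,v) in {'top':(t,T,370,258),'side':(sd,S,328,156)}.items():
    g=cv2.cvtColor(im,cv2.COLOR_BGR2GRAY).astype(int)[v-25:v+25,u-30:u+30]
    print(n,g[25,::3])
    for th in (100,110,120,130):
        k,l,st,ce=cv2.connectedComponentsWithStats((g<th).astype(np.uint8))
        for i in range(1,k):
            if 60<st[i,4]<700 and np.hypot(*(ce[i]-[30,25]))<8:
                c=ce[i]+[u-30,v-25]; print(n,th,st[i],c.round(1),onz(cm,*c,78).round(1))
# side rib
g=cv2.cvtColor(sd,cv2.COLOR_BGR2GRAY).astype(int)[185:235,285:330]
k,l,st,ce=cv2.connectedComponentsWithStats((g<60).astype(np.uint8))
for i in range(1,k):
    if st[i,4]>30: c=ce[i]+[285,185]; print('rib side',st[i],c.round(1),onz(S,*c,100).round(1))
# other objects for clearance
for nm,u,v,z in (('vialA',350,174,69),('vialB',332,180,69),('eyep',399,186,49),('rack',338,180,32)): print(nm,onz(T,u,v,z).round(0))
```

```text
[[ 644.3  -55.9]
 [ 576.8 -209. ]
 [ 420.7 -138.7]
 [ 488.    13.9]] [532.5 -97.4]
edge 167.3 -113.8
edge 171.2 155.8
edge 166.8 66.2
edge 171.1 -24.1
well [513.4 -88.6] rib rel -8.8 0.1
top [155 148 147 148 148 147 147  94  94  94  92  93  93  55 143 143 142 142
 142 141]
top 100 [ 20  15  21  20 326] [370.  257.6] [ 447.2 -332.4   78. ]
top 110 [ 20  15  21  21 347] [369.9 257.6] [ 447.2 -332.2   78. ]
top 120 [ 20  14  21  22 362] [370.  257.6] [ 447.3 -332.3   78. ]
top 130 [ 19  14  23  22 384] [369.8 257.5] [ 447.5 -332.    78. ]
side [233 233 206 149 153 148 150 130 116 121 119 119 118 120 148 151 148 154
 141 228]
side 130 [ 22  21  18   9 126] [328.4 155.6] [ 446.6 -328.7   78. ]
rib side [ 0  0  8 10 48] [287.6 188.6] [ 560.3 -156.9  100. ]
rib side [16 12 13 22 86] [306.8 207.9] [524.7 -82.8 100. ]
vialA [ 641. -296.   69.]
vialB [ 627. -254.   69.]
eyep [ 616. -413.   49.]
rack [ 636. -272.   32.]
```

>>> drive_tool:
  increments:
    - [-1, 0, 0, 0, 0, 0, 7.7]
    - [-1, 0, 0, 0, 0, 0, 7.7]
    - [-1, 0, 0, 0, 0, 0, 7.7]
    - [-1, 0, 0, 0, 0, 0, 7.7]
    - [-1, 0, 0, 0, 0, 0, 7.7]
    - [-1, 0, 0, 0, 0, 0, 7.7]
    - [-1, 0.64, -3.7, 0.5, 0, 0, 0]
    - [-1, 0.64, -3.7, 0.5, 0, 0, 0]
    - [-1, 0.64, -3.7, 0.5, 0, 0, 0]
    - [-1, 0.64, -3.7, 0.5, 0, 0, 0]
    - [-1, 0.64, -3.7, 0.5, 0, 0, 0]
    - [-1, 0.64, -3.7, 0.5, 0, 0, 0]
    - [-1, 0.64, -3.7, 0.5, 0, 0, 0]
    - [-1, 0.64, -3.7, 0.5, 0, 0, 0]
    - [-1, 0.64, -3.7, 0.5, 0, 0, 0]
    - [-1, 0.64, -3.7, 0.5, 0, 0, 0]
    - [-1, 0.64, -3.7, 0.5, 0, 0, 0]
    - [-1, 0.64, -3.7, 0.5, 0, 0, 0]
    - [-1, 0.64, -3.7, 0.5, 0, 0, 0]
    - [-1, 0.64, -3.7, 0.5, 0, 0, 0]

```text
time_s: 2.25
tool_pos: [499.9, -78.3, 168.6]
tcp_rot: [3.142, -0.0, -0.433]
wrist_force: [-0.1, -0.0, -0.9]
opening: 0.5
gripper_force: 0.0
```

>>> drive_tool:
  increments:
    - [-1, 0, 0.3, 1.5, 0, 0, 0]
    - [-1, 0, 0, 1.5, 0, 0, 0]
    - [-1, 0, 0, 1.5, 0, 0, 0]
    - [-1, 0, 0, 1.5, 0, 0, 0]
    - [-1, 0, 0, 0.6, 0, 0, 0]
    - [-1, 0, 0, 0.5, 0, 0, 0]
    - [-1, 0, 0, 0, 0, 0, 0]
    - [-1, 0, 0, 0, 0, 0, 0]

```text
time_s: 3.05
tool_pos: [498.2, -82.6, 98.2]
tcp_rot: [-3.142, -0.001, -0.434]
wrist_force: [-0.3, -0.3, -0.3]
opening: 0.8
gripper_force: 0.0
```

Run:
```python
from h import *
s=snap("side"); a=cv2.resize(s["pixels"][140:270,230:390],None,fx=4,fy=4,interpolation=cv2.INTER_CUBIC); cv2.imwrite('pics/c2.png',a)
print(sense()["tool_pos"],proj(s,sense()["tool_pos"]))
```

```text
[498.24274263 -82.60897297  98.30150837] [319.52513581 208.00310252]
```

View pics/c2.png

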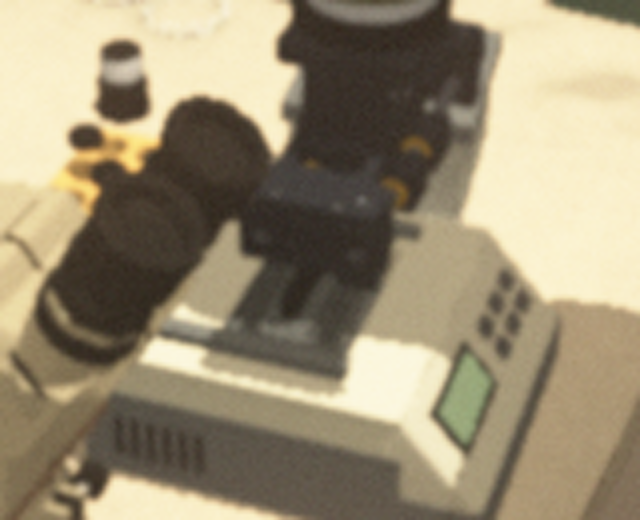

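Fingertips are just in front of the rib (crop 295,290), clear of everything. I'll push back.

>>> drive_tool:
  increments:
    - [-1, 0.4, 0, 0.2, 0, 0, 0]
    - [-1, 0.4, 0, 0, 0, 0, 0]
    - [-1, 0.4, 0, 0, 0, 0, 0]
    - [-1, 0.4, 0, 0, 0, 0, 0]
    - [-1, 0.4, 0, 0, 0, 0, 0]
    - [-1, 0.4, 0, 0, 0, 0, 0]
    - [-1, 0.4, 0, 0, 0, 0, 0]
    - [-1, 0.4, 0, 0, 0, 0, 0]
    - [-1, 0.4, 0, 0, 0, 0, 0]
    - [-1, 0.4, 0, 0, 0, 0, 0]
    - [-1, 0.4, 0, 0, 0, 0, 0]
    - [-1, 0.4, 0, 0, 0, 0, 0]
    - [-1, 0, 0, 0, 0, 0, 0]

```text
time_s: 4.4
tool_pos: [542.1, -103.0, 95.7]
tcp_rot: [3.142, -0.001, -0.434]
wrist_force: [0.8, -0.3, -0.3]
opening: 0.8
gripper_force: 0.0
```

>>> drive_tool:
  increments:
    - [-1, 0.2, 0, 0, 0, 0, 0]
    - [-1, 0.2, 0, 0, 0, 0, 0]
    - [-1, 0, 0, 0, 0, 0, 0]

```text
time_s: 4.7
tool_pos: [545.3, -104.5, 95.7]
tcp_rot: [3.141, -0.0, -0.434]
wrist_force: [0.1, 0.1, -0.1]
opening: 0.2
gripper_force: 0.1
```

>>> drive_tool:
  increments:
    - [-1, 0.2, 0, 0, 0, 0, 0]
    - [-1, 0.2, 0, 0, 0, 0, 0]
    - [-1, 0, 0, 0, 0, 0, 0]

```text
time_s: 5.0
tool_pos: [549.0, -106.2, 95.7]
tcp_rot: [3.142, -0.0, -0.434]
wrist_force: [-0.6, -1.1, 0.4]
opening: 0.3
gripper_force: 0.1
```

>>> drive_tool:
  increments:
    - [-1, 0.2, 0, 0, 0, 0, 0]
    - [-1, 0.2, 0, 0, 0, 0, 0]

```text
time_s: 5.2
tool_pos: [552.4, -107.7, 95.7]
tcp_rot: [3.142, 0.001, -0.434]
wrist_force: [-7.2, 2.8, 1.4]
opening: 0.5
gripper_force: 4.3
```

>>> drive_tool:
  increments:
    - [-1, 0.2, 0, 0, 0, 0, 0]
    - [-1, 0, 0, 0, 0, 0, 0]

```text
time_s: 5.4
tool_pos: [552.4, -107.7, 95.7]
tcp_rot: [3.141, 0.006, -0.433]
wrist_force: [-10.9, 3.8, 7.2]
opening: 0.6
gripper_force: 5.7
```

>>> drive_tool:
  increments:
    - [-1, 0.2, 0, 0, 0, 0, 0]
    - [-1, 0, 0, 0, 0, 0, 0]

```text
time_s: 5.6
tool_pos: [552.5, -107.7, 95.6]
tcp_rot: [3.141, 0.01, -0.433]
wrist_force: [-18.9, 7.0, 11.0]
opening: 0.7
gripper_force: 10.0
```

The shield is against its back stop. I'll back off, rise and move aside to look into the pocket.

>>> drive_tool:
  increments:
    - [-1, -0.6, 0, 0, 0, 0, 0]
    - [-1, -0.4, 0, 0, 0, 0, 0]
    - [-1, 0, 0, -3, 0, 0, 0]
    - [-1, 0, 0, -3, 0, 0, 0]
    - [0.05, 0, 2, -3, 0, 0, 0]
    - [0.05, 0, 4, 0, 0, 0, 0]
    - [0.05, 0, 4, 0, 0, 0, 0]
    - [0.05, 0, 4, 0, 0, 0, 0]
    - [0.05, 0, 2, 0, 0, 0, 0]
    - [0.05, 0, 0, 0, 0, 0, 0]

```text
time_s: 6.6
tool_pos: [479.2, -252.8, 185.8]
tcp_rot: [3.141, -0.001, -0.437]
wrist_force: [-0.1, -0.8, -0.3]
opening: 45.4
gripper_force: 0.0
```

Run:
```python
from h import *
T=snap("top","top3.png");S=snap("side","side3.png")
a=cv2.resize(T["pixels"][165:295,205:325],None,fx=4,fy=4,interpolation=cv2.INTER_CUBIC)
b=cv2.resize(S["pixels"][170:275,270:375],None,fx=2.8,fy=2.8,interpolation=cv2.INTER_CUBIC)
c=np.zeros((530,780,3),np.uint8); c[:520,:480]=a; c[:294,482:776]=b
cv2.imwrite('pics/c3.png',c)
print(proj(T,(513.4,-88.6,79)),proj(S,(513.4,-88.6,79)))
```

```text
[260.16281161 228.86134193] [311.82141224 213.96385712]
```

View pics/c3.png

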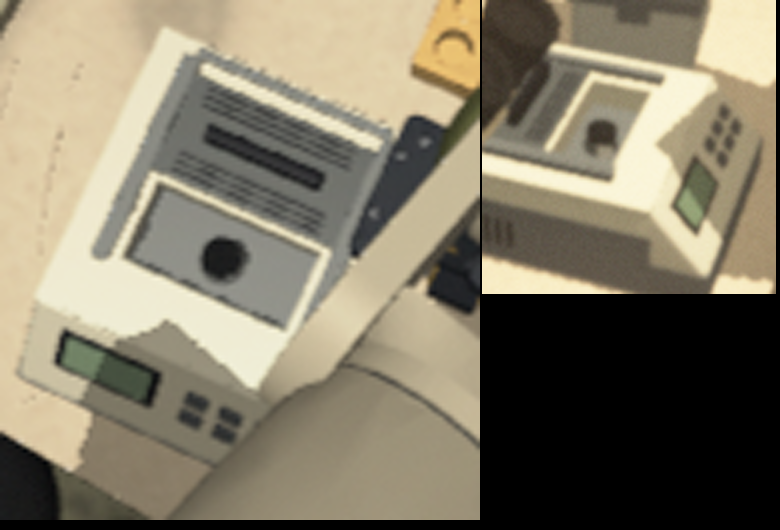

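The shield is fully back and the pocket is open. The cap is at about (261,229) in the top view and (312.5,217) in the side view.

Run:
```python
from h import *
T=snapshot("top");S=snapshot("side")
def f(c,u,v,z,lab,r=9,ths=(60,80,100)):
    g=cv2.cvtColor(c["pixels"],cv2.COLOR_BGR2GRAY)[v-r:v+r+1,u-r:u+r+1]
    for th in ths:
        k,l,st,ce=cv2.connectedComponentsWithStats((g<th).astype(np.uint8))
        i=1+np.argmax(st[1:,4]); p=ce[i]+[u-r,v-r]; print(lab,th,st[i],p.round(1),onz(c,*p,z).round(1))
f(T,261,229,79,'cap top'); f(S,312,217,76,'cap side',7)
f(T,271,204,105,'rib top',16,(60,))
print(sense()["tool_pos"],sense()["tcp_rot"])
```

```text
cap top 60 [ 4  5 10 10 79] [260.2 229.1] [512.9 -88.8  79. ]
cap top 80 [ 3  4 12 11 95] [260.4 229.1] [512.9 -89.1  79. ]
cap top 100 [  3   4  12  12 107] [260.3 229.4] [512.2 -89.   79. ]
cap side 60 [ 4  4  8  7 45] [312.2 217.4] [513.5 -80.8  76. ]
cap side 80 [ 3  3  9 10 68] [311.8 217.4] [514.2 -80.7  76. ]
cap side 100 [ 2  3 11 12 98] [311.9 218. ] [514.2 -78.8  76. ]
rib top 60 [  1   8  30  16 143] [270.8 204. ] [ 564.9 -113.3  105. ]
[ 480.27288178 -249.48387165  185.7776326 ] [-3.14140952e+00 -2.80419907e-04 -4.32500481e-01]
```

>>> drive_tool:
  increments:
    - [0.05, -0.9, -4, 0, 0, 0, 0]
    - [0.05, -0.95, -4, 1, 0, 0, 0]
    - [0.05, -0.95, -4, 2, 0, 0, 0]
    - [0.05, -0.95, -3.95, 2, 0, 0, 0]
    - [0.05, 0, 0, 0.5, 0, 0, 0]
    - [0.05, 0, 0, 0, 0, 0, 0]
    - [0.05, 0, 0, 0, 0, 0, 0]

```text
time_s: 7.5
tool_pos: [513.2, -90.2, 131.3]
tcp_rot: [3.141, -0.001, -0.433]
wrist_force: [0.6, -0.2, 0.5]
opening: 46.4
gripper_force: 0.0
```

>>> drive_tool:
  increments:
    - [0.05, -0.05, -0.1, 1.2, 0, 0, 0]
    - [0.05, 0, 0, 1.5, 0, 0, 0]
    - [0.05, 0, 0, 1.5, 0, 0, 0]
    - [0.05, 0, 0, 1.2, 0, 0, 0]
    - [0.05, 0, 0, 0.8, 0, 0, 0]
    - [0.05, 0, 0, 0.5, 0, 0, 0]
    - [0.05, 0, 0, 0, 0, 0, 0]
    - [0.05, 0, 0, 0, 0, 0, 0]

```text
time_s: 8.3
tool_pos: [513.0, -89.0, 64.2]
tcp_rot: [-3.142, -0.001, -0.434]
wrist_force: [-0.1, -0.0, -0.2]
opening: 46.3
gripper_force: 0.0
```

>>> drive_tool:
  increments:
    - [-1, 0, 0, 0, 0, 0, 0]
    - [-1, 0, 0, 0, 0, 0, 0]
    - [-1, 0, 0, 0, 0, 0, 0]
    - [-1, 0, 0, 0, 0, 0, 0]
    - [-1, 0, 0, 0, 0, 0, 0]
    - [-1, 0, 0, 0, 0, 0, 0]

```text
time_s: 8.9
tool_pos: [512.8, -88.8, 63.9]
tcp_rot: [-3.142, -0.0, -0.434]
wrist_force: [0.7, 0.8, 1.7]
opening: 21.5
gripper_force: 29.9
```

>>> drive_tool:
  increments:
    - [-1, 0, 0, -0.3, 0, 0, 0]
    - [-1, 0, 0, -0.7, 0, 0, 0]
    - [-1, 0, 0, -1, 0, 0, 0]
    - [-1, 0, 0, -1, 0, 0, 0]
    - [-1, 0, 0, -1, 0, 0, 0]
    - [-1, 0, 0, -1.2, 0, 0, 0]
    - [-1, 0, 0, -1.5, 0, 0, 0]
    - [-1, 0, 0, -2, 0, 0, 0]
    - [-1, 0, 0, -2, 0, 0, 0]
    - [-1, 0, 0, -1.5, 0, 0, 0]
    - [-1, 0, 0, -0.5, 0, 0, 0]
    - [-1, 0, 0, 0, 0, 0, 0]

```text
time_s: 10.1
tool_pos: [512.8, -88.8, 191.5]
tcp_rot: [-3.142, -0.001, -0.434]
wrist_force: [-0.6, 0.3, -0.8]
opening: 21.3
gripper_force: 29.9
```

Run:
```python
from h import *
S=snap("side"); p=np.array(sense()["tool_pos"]); print(p, sense()["opening"])
a=cv2.resize(S["pixels"][110:270,230:390],None,fx=3.7,fy=3.7,interpolation=cv2.INTER_CUBIC)
cv2.imwrite('pics/c4.png',a)
```

```text
[512.51787406 -88.68645869 190.63564388] 21.449349690619446
```

View pics/c4.png

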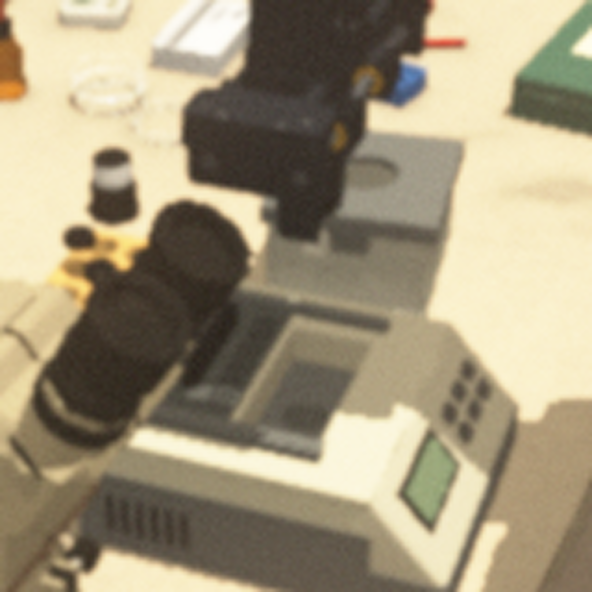

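The gripper is above the pocket, still holding (opening 21.4 mm, 30 N). The glass itself barely shows. I'll carry it to the port.

>>> drive_tool:
  increments:
    - [-1, 0.1, 0.6, 0, 0, 0, 0]
    - [-1, 0.2, 1.2, 0, 0, 0, 0]
    - [-1, 0.34, 2, 0, 0, 0, 0]
    - [-1, 0.43, 2.5, 0, 0, 0, 0]
    - [-1, 0.43, 2.5, 0, 0, 0, 0]
    - [-1, 0.43, 2.5, 0, 0, 0, 0]
    - [-1, 0.43, 2.5, 0, 0, 0, 0]
    - [-1, 0.43, 2.5, 0, 0, 0, 0]
    - [-1, 0.43, 2.5, 0, 0, 0, 0]
    - [-1, 0.43, 2.5, 0, 0, 0, 0]
    - [-1, 0.34, 2, 0, 0, 0, 0]
    - [-1, 0.2, 1, 0, 0, 0, 0]
    - [-1, 0.1, 0.5, 0, 0, 0, 0]
    - [-1, 0, 0, 0, 0, 0, 0]
    - [-1, 0, 0, 0, 0, 0, 0]

```text
time_s: 11.65
tool_pos: [447.6, -331.2, 190.7]
tcp_rot: [-3.141, 0.0, -0.433]
wrist_force: [-0.1, -0.4, -0.5]
opening: 21.5
gripper_force: 29.9
```

Run:
```python
from h import *
S=snap("side"); T=snap("top"); p=np.array(sense()["tool_pos"]); print(p)
z=lambda c,x,y,w,h,f: cv2.resize(c["pixels"][y:y+h,x:x+w],None,fx=f,fy=f,interpolation=cv2.INTER_CUBIC)
c=np.hstack([z(S,270,80,110,130,4),cv2.resize(z(T,330,200,80,120,4),(340,520))]); cv2.imwrite('pics/c5.png',c)
print(proj(S,p),proj(S,p-[0,0,37]))
```

```text
[ 447.70000296 -331.12522245  190.81174516]
[329.51928624 114.41217361] [328.95078149 128.32672417]
```

View pics/c5.png

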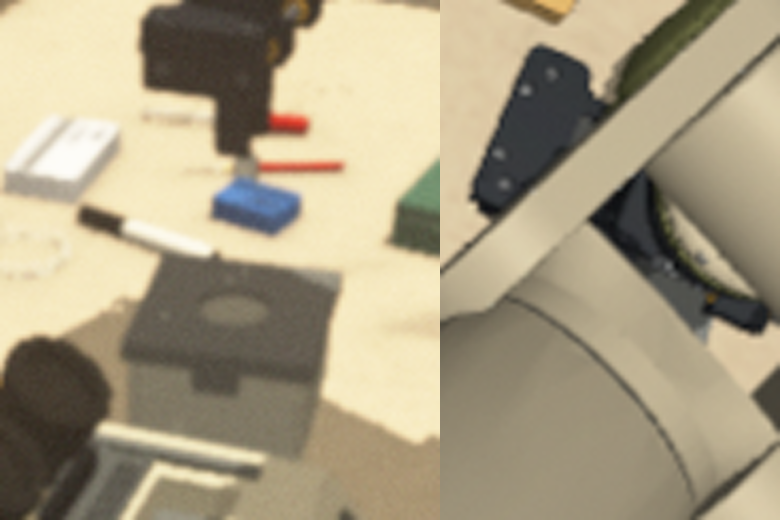

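The vial hangs below the fingers (glass at crop 245,165–185), above the port (crop 232,310). I'll descend to leave about 7 mm over the lid, then release.

>>> drive_tool:
  increments:
    - [-1, 0, 0, 1, 0, 0, 0]
    - [-1, 0, 0, 1.5, 0, 0, 0]
    - [-1, 0, 0, 1.5, 0, 0, 0]
    - [-1, 0, 0, 1.3, 0, 0, 0]
    - [-1, 0, 0, 0.8, 0, 0, 0]
    - [-1, 0, 0, 0.5, 0, 0, 0]
    - [-1, 0, 0, 0.25, 0, 0, 0]
    - [-1, 0, 0, 0, 0, 0, 0]
    - [-1, 0, 0, 0, 0, 0, 0]
    - [-1, 0, 0, 0, 0, 0, 0]
    - [-1, 0, 0, 0, 0, 0, 0]

```text
time_s: 12.85
tool_pos: [447.5, -331.9, 122.5]
tcp_rot: [3.141, -0.001, -0.434]
wrist_force: [0.5, -0.1, -0.6]
opening: 21.7
gripper_force: 29.9
```

Run:
```python
from h import *
S=snap("side"); p=np.array(sense()["tool_pos"]); print(p)
cv2.imwrite('pics/c6.png',cv2.resize(S["pixels"][110:190,290:370],None,fx=7,fy=7,interpolation=cv2.INTER_CUBIC))
print((proj(S,p-[0,0,37])-[290,110])*7)
```

```text
[ 447.50008715 -331.92212693  122.48600242]
[266.01642412 297.10881129]
```

View pics/c6.png

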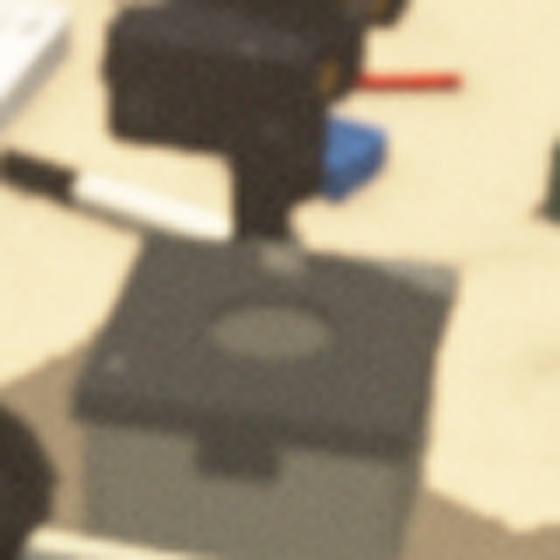

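The crop shows the fingers above the lid at (265,240), a glass highlight at (285,262) and the port at (270,333). I'll check the alignment numerically.

Run:
```python
from h import *
S=snapshot("side"); 
for n,im in (('now',S["pixels"]),('start',cv2.imread('pics/side1.png'))):
    g=cv2.cvtColor(im,cv2.COLOR_BGR2GRAY).astype(int)
    print(n)
    for v in range(138,166): print(v,g[v,312:346:1])
for q in ((447.3,-332,78),(447.3,-309,78),(447.3,-355,78),(470.3,-332,78),(424.3,-332,78)): print(q,proj(S,q).round(1))
```

```text
now
138 [246 244 242 237 235 233 233 233 231 229 196 109  58  56  59  52  55  59
  58  66  81  99 116 136 139 123 129 162 194 206 217 221 224 229]
139 [248 248 248 247 244 241 238 236 235 229 197 111  57  54  58  55  55  58
  65  92 134 169 185 196 192 184 187 201 216 221 222 227 229 228]
140 [242 245 247 249 249 248 246 245 241 234 202 113  61  54  57  54  57  59
  72 119 184 214 222 223 217 222 220 223 226 226 228 228 228 232]
141 [216 228 235 242 245 248 249 249 247 243 215 123  63  58  57  58  56  57
  73 132 193 225 229 229 228 228 229 229 230 230 231 232 232 231]
142 [164 180 199 214 228 236 242 244 245 244 221 123  64  58  57  54  59  59
  70 123 183 215 229 230 231 230 230 231 230 231 233 231 232 232]
143 [117 128 139 155 174 190 204 214 222 221 190 107  64  61  61  64  62  63
  74 111 159 199 227 232 231 231 234 233 232 232 233 233 233 232]
144 [100 102 102 110 117 125 131 139 149 151 133  94  80  77  84  94  93  92
  89 110 144 185 219 226 228 228 230 231 231 230 231 233 233 231]
145 [ 99  96  93  93  96  95 100 101 100 107 100  95  90  91  96 113 121 127
 122 127 136 155 1
[... 6171 characters left out ...]
149 149 150 148 153 150 150 148 149 149 148 148
 148 148 145 148 149 149 150 146 150 148 149 145 130 107  94  90]
163 [150 150 151 150 147 151 150 151 148 149 149 153 145 152 149 151 149 146
 148 147 147 151 149 151 151 147 148 146 147 146 130 101  92  93]
164 [146 151 147 150 149 148 149 152 147 149 152 152 151 148 149 149 151 150
 150 150 149 148 148 150 151 152 149 148 150 144 127 102  91  91]
165 [146 146 147 151 148 150 149 149 148 150 150 151 151 148 152 149 148 149
 147 151 149 148 149 144 149 147 147 146 149 138 117  99  93  94]
(447.3, -332, 78) [328. 155.]
(447.3, -309, 78) [329.2 159.6]
(447.3, -355, 78) [326.8 150.5]
(470.3, -332, 78) [319.  155.4]
(424.3, -332, 78) [336.9 154.6]
```

Run:
```python
from h import *
S=snapshot("side")
a=cv2.resize(cv2.imread('pics/c5.png')[:, :440],(110,130),interpolation=cv2.INTER_AREA).astype(int)
b=cv2.imread('pics/side1.png')[80:210,270:380].astype(int)
d=np.abs(a-b).max(2)
for v in range(114,140): print(v,d[v-80,318-270:340-270])
p=np.array([447.7,-331.1,190.8])
for h in (-37,-31,-25): print(h,proj(S,p+[1.7,11.4,h]).round(1),proj(S,p+[11.4,-1.7,h]).round(1),proj(S,p-[11.4,-1.7,-h]).round(1))
```

```text
114 [  0   1   3   2  19  69 136 171 170 166 168 167 166 160 127  80  49  39
  17   7   2   5]
115 [  1   3   2   2  20  69 138 172 173 173 173 172 171 155 110  49  19  13
   1   3   1   1]
116 [  1   4   2   3  21  62 134 172 172 175 174 174 171 153 103  37   3   1
   1   1   3   2]
117 [  5   1   2   1  12  47 111 152 163 168 168 173 176 159 110  48  11   0
   1   2   2   4]
118 [  7   1   4   2   4  23  68 102 118 124 138 154 165 156 119  61  23   5
   2   2   3   1]
119 [  5   4   1   3   3   8  22  33  45  55  81 113 130 130 113  79  48  15
   1   2   4   2]
120 [ 1  2  3  5  5  0  3  3  5 19 43 81 95 96 94 86 56 15  8  4  4  4]
121 [ 4  1  3  3  3  1  1  5  2  7 36 66 69 70 75 73 57 20  6  4  5  3]
122 [ 5  4  2  4  2  2  2  2  1  6 22 40 49 46 43 43 38 11  6  3  2  8]
123 [ 4  3  3  2  3  1  5  2  1  8 15 15 34 38 48 54 35 12  2  5  2  2]
124 [ 1  1  2  1  2  2  2  2  2  8 14 21 34 44 61 65 39  9  3  1  2  2]
125 [ 2  2  1  1  1  3  4  4  2  5  3  9 11 22 37 40 23  9  1  2  1  1]
126 [ 3  4  1  1  3  2  1  5  3  1  1  3  2  5  9 11  9  2  3  4  4  1]
127 [3 2 2 5 1 2 2 3 2 1 5 4 2 3 5 3 5 3 3 6 2 1]
128 [4 0 1 2 5 3 2 4 4 3 2 1 2 1 1 2 4 2 3 2 2 3]
129 [1 2 3 2 2 3 4 1 3 1 2 4 4 4 2 3 4 4 3 3 2 2]
130 [1 2 1 1 2 3 3 7 1 1 3 2 2 2 5 4 4 5 2 3 2 2]
131 [ 4  1  3  1  4  2  1  7  3  1  6  2  1  1  1 10  4  1  5  3  3  1]
132 [2 1 4 2 3 2 2 5 4 6 2 2 5 3 3 1 3 4 4 2 3 8]
133 [2 1 2 7 2 4 3 1 4 4 5 3 2 2 3 1 2 3 2 2 7 1]
134 [1 2 5 4 2 7 4 3 3 3 3 3 4 4 3 3 5 4 1 4 3 4]
135 [1 1 8 2 1 2 3 2 2 2 3 4 2 4 2 2 4 4 2 3 2 3]
136 [1 1 1 1 1 2 3 4 3 3 1 4 3 3 8 6 2 1 5 3 3 3]
137 [3 2 1 2 1 2 2 1 1 2 2 1 2 1 3 2 4 2 3 5 3 1]
138 [3 1 2 3 2 2 2 3 1 2 1 3 2 3 2 2 2 4 3 6 6 2]
139 [3 2 2 3 4 2 2 1 5 1 2 3 2 2 2 4 3 3 4 2 3 2]
-37 [328.9 130.5] [324.2 128.2] [333.7 128.4]
-31 [329.  128.3] [324.3 126. ] [333.8 126.2]
-25 [329.1 126. ] [324.4 123.8] [333.9 124. ]
```

Run:
```python
from h import *
S=snapshot("side")
y=-.433; ex=np.array([np.cos(y),np.sin(y),0]); ey=np.array([-ex[1],ex[0],0])
p=np.array([447.7,-331.1,190.8])
for k in (11,20,28):
  for w in (-9,9): print(k,w,proj(S,p+k*ey+w*ex).round(1))
a=cv2.imread('pics/c5.png')[100:250,160:320]
cv2.imwrite('pics/c7.png',cv2.convertScaleAbs(cv2.resize(a,None,fx=3.5,fy=3.5,interpolation=cv2.INTER_CUBIC),alpha=1.2,beta=-30))
```

```text
11 -9 [331.8 116.8]
11 9 [324.5 115.8]
20 -9 [330.7 118.4]
20 9 [323.4 117.3]
28 -9 [329.7 119.8]
28 9 [322.4 118.7]
```

View pics/c7.png

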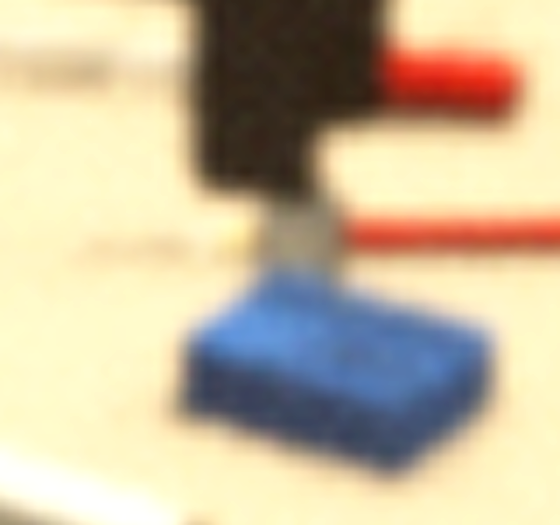

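The glass shows from v≈119 to 125.5, which looks about 10 mm shorter below the fingers than expected. Before releasing I'll rise and turn the tool, so I can see the vial between both fingers and check it's upright and how low it sits.

>>> drive_tool:
  increments:
    - [-1, 0, 0, -1, 0, 0, 0]
    - [-1, 0, 0, -2, 0, 0, 0]
    - [-1, 0, 0, -2, 0, 0, -4]
    - [-1, 0, 0, -2, 0, 0, -8]
    - [-1, 0, 0, -1, 0, 0, -8]
    - [-1, 0, 0, 0, 0, 0, -8]
    - [-1, 0, 0, 0, 0, 0, -8]
    - [-1, 0, 0, 0, 0, 0, -8]
    - [-1, 0, 0, 0, 0, 0, -8]
    - [-1, 0, 0, 0, 0, 0, -8]
    - [-1, 0, 0, 0, 0, 0, -8]
    - [-1, 0, 0, 0, 0, 0, -8]
    - [-1, 0, 0, 0, 0, 0, -8]
    - [-1, 0, 0, 0, 0, 0, -6]
    - [-1, 0, 0, 0, 0, 0, 0]
    - [-1, 0, 0, 0, 0, 0, 0]

```text
time_s: 14.65
tool_pos: [447.5, -331.9, 202.7]
tcp_rot: [3.141, 0.0, 1.134]
wrist_force: [0.0, -0.7, -0.6]
opening: 21.4
gripper_force: 29.9
```

Run:
```python
from h import *
S=snap("side","side8.png"); st=sense(); p=np.array(st["tool_pos"]); print(p,st["tcp_rot"])
b=cv2.imread('pics/side1.png').astype(int)
d=np.abs(S["pixels"].astype(int)-b).max(2)
u0,v0=(proj(S,p)).astype(int); print(u0,v0)
for v in range(v0-10,v0+22): print(v,*["%3d"%x for x in d[v,u0-18:u0+19]])
for h in (0,-37): print(proj(S,p+[1.7,11.4,h]).round(1))
w=S["pixels"][v0-35:v0+45,u0-45:u0+45]
cv2.imwrite('pics/c8.png',cv2.resize(w,None,fx=6.5,fy=6.5,interpolation=cv2.INTER_CUBIC))
```

```text
[ 447.48408383 -331.85496367  202.62661207] [3.14118387e+00 1.46754397e-04 1.13463686e+00]
329 109
99   4   1   2   2   2   2   5  24  94 154 176 180 180 177 183 149  68  16   1   2   3   3   2  23  91 161 176 178 178 180 175 139  68  13   3   2   1
100   2   0   4   3   3   1   2  27  90 156 182 181 178 181 180 153  72  12   1   3   1   0   2  28  91 157 178 181 180 175 170 127  56   6   1   1   1
101   3   2   3   2   3   1   2  19  75 149 176 179 179 181 181 152  86  30   1   2   3   2   2  26  95 158 180 179 179 178 163 117  42  10   3   4   1
102   1   1   1   1   1   4   4  18  72 138 170 181 179 185 179 164  97  43  19   9  14  10  17  39 108 165 177 180 178 178 161 101  33   7   2   3   1
103   2   2   0   1   1   2   1  23  60 134 169 177 178 177 182 173 134  88  63  61  62  68  66  87 133 171 178 180 179 177 153  81  19   1   2   1   3
104   4   4   1   1   3   3   5  10  53 133 173 179 179 183 179 178 168 148 139 138 142 138 139 144 161 173 176 177 176 174 144  69  11   1   3   1   0
105   1   3   2   2   3   1   1   7  53 132 173 177 179 177 177 179 180 177 178 174 174 17
[... 3189 characters left out ...]
   5   3   5   4   4   4   5   4   5   4   2   2   4   7   4   5
127   4   5   1   5   5   1   1   6   5   2   6   1   4   2   4   3   2   6   5   5   4   3   7   5   3   2   4   4   4   5   2   3   3   2   7   7  20
128   1   2   2   7   2   3   3   6   0   1   3   3   2   3   1   4   1   4   4   3   5   3   2   2   4   2   5   6   3   6   2   3   1   1   6  15  45
129   1   2   4   1   3   6   0   1   4   2   3   5   3   1   3   3   2   5   1   2   3   1   2   5   4   2   6   1   1   4   2   1   2   4   5  26  63
130   5   1   2   6   2   1   4   3   2   1   2   4   4   4   5   6   2   1   2   4   2   4   2   3   3   1   3   3   2   3   7   4   5   2  11  34  70
[329.7 111.8]
[329.1 125.9]
```

View pics/c8.png

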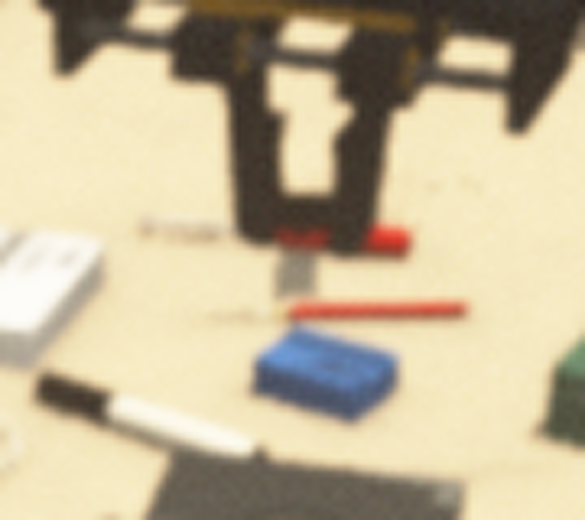

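This clear view shows the vial upright. The cap is gripped at v≈103–109 between the fingers and the grey sample sits at v≈113–120. The clear glass around and below it is nearly invisible, so the apparent shortness was an optical effect. I'll lower to z≈126, leaving the bottom about 5–10 mm over the lid, and release.

>>> drive_tool:
  increments:
    - [-1, 0, 0, 1, 0, 0, 0]
    - [-1, 0, 0, 1.6, 0, 0, 0]
    - [-1, 0, 0, 1.8, 0, 0, 0]
    - [-1, 0, 0, 1.5, 0, 0, 0]
    - [-1, 0, 0, 1, 0, 0, 0]
    - [-1, 0, 0, 0.5, 0, 0, 0]
    - [-1, 0, 0, 0.25, 0, 0, 0]
    - [-1, 0, 0, 0, 0, 0, 0]
    - [-1, 0, 0, 0, 0, 0, 0]
    - [-1, 0, 0, 0, 0, 0, 0]
    - [1, 0, 0, 0, 0, 0, 0]
    - [1, 0, 0, 0, 0, 0, 0]
    - [1, 0, 0, 0, 0, 0, 0]
    - [1, 0, 0, 0, 0, 0, 0]
    - [1, 0, 0, 0, 0, 0, 0]
    - [1, 0, 0, 0, 0, 0, 0]
    - [1, 0, 0, 0, 0, 0, 0]

```text
time_s: 16.4
tool_pos: [447.4, -331.8, 125.7]
tcp_rot: [-3.142, 0.0, 1.137]
wrist_force: [-0.9, -0.0, -0.1]
opening: 75.2
gripper_force: 0.0
```

>>> drive_tool:
  increments:
    - [1, 0, 0, -2, 0, 0, 0]
    - [1, 0, 0, -3, 0, 0, 0]
    - [1, 0, 0, -3, 0, 0, 0]
    - [-1, 0, 0, -1, 0, 0, 6]
    - [-1, 0, 0, 0, 0, 0, 8]
    - [-1, 0, 0, 0, 0, 0, 8]
    - [-1, 0, 0, 0, 0, 0, 8]
    - [-1, 0, 0, 0, 0, 0, 8]
    - [-1, 0, 0, 0, 0, 0, 8]
    - [-1, 0, 0, 0, 0, 0, 8]
    - [-1, 0, 0, 0, 0, 0, 8]
    - [-1, 0, 0, 0, 0, 0, 8]
    - [-1, 0, 0, 0, 0, 0, 8]
    - [-1, 0, 0, 0, 0, 0, 8]
    - [-1, 0, 0, 0, 0, 0, 4]
    - [-1, 0, 0, 0, 0, 0, 0]

```text
time_s: 18.0
tool_pos: [447.4, -331.8, 215.7]
tcp_rot: [-3.142, 0.0, -0.434]
wrist_force: [-0.4, -0.9, 0.2]
opening: 0.8
gripper_force: 0.0
```

Run:
```python
from h import *
S=snap("side","side9.png"); st=sense(); p=np.array(st["tool_pos"]); print(p,st["tcp_rot"],st["time_s"])
b=cv2.imread('pics/side1.png').astype(int); g=cv2.cvtColor(S["pixels"],cv2.COLOR_BGR2GRAY)
for v in range(146,166,1): print(v,g[v,314:344])
```

```text
[ 447.42751483 -331.80606529  215.7000022 ] [-3.14154013e+00  1.46377482e-04 -4.31823065e-01] 18.05
146 [ 96  93  94  94  96  96  94 100  98  93  93  92  98 100 106 119 133 134
 130 121 122 129 133 136 150 164 175 182 189 200]
147 [ 92  93  97  93  99  98  96  93  97  92  98  93  94  99 109 128 130 125
 113 100  97 101  97 103 107 114 116 128 139 150]
148 [ 94 101  96  95  96  94  95  98  94  95  96  97  92 100 116 128 113 108
  99  96  92  94  95  96  97  98  96 102 105 111]
149 [ 95  93  95  93  98  96  94  95  97  97 100  99  96  98 104 112 103  96
  92  97  95  96  93  94  96  97  97  95  94 100]
150 [ 95  93  96  97  94  95  93  93  96 105 116 110  99 100  97  98  97  93
  96  91  95  94  95  95  97  97  96  93  95  96]
151 [ 92  95  92  94  98  94  94  96  95 106 110 112  94  91  95  91  89  92
  91  93  97  93  96  94  96  96  92  96  92  95]
152 [93 95 96 94 96 95 93 93 90 91 96 95 91 89 89 89 87 89 91 90 90 93 94 94
 94 92 94 97 95 98]
153 [98 91 92 95 92 93 91 90 87 87 90 95 95 94 97 94 92 94 90 91 87 83 91 92
 92 93 96 94 96 97]
154 [ 94  93  91  92  94  89  88  89  92 100
[... 659 characters left out ...]
 117 121
 118 117 116 109 103  99  95  91  94  96  95  92]
160 [ 93  90  96  91  91  97  94  98 102 104 108 110 114 114 112 111 114 113
 112 105 105  99  96  97  92  90  93  90  96  92]
161 [ 93  95  93  93  95  92  94  92  97  98  98 101  98 104 106 105 102 103
  99 101  96  96  94  94  94  92  95  90  95  94]
162 [93 93 92 92 93 95 93 99 96 92 91 94 93 94 95 98 92 93 95 95 96 94 94 95
 96 95 95 93 94 95]
163 [93 89 94 91 94 94 92 95 93 91 97 91 91 93 93 96 93 92 90 95 94 95 97 92
 92 91 94 94 95 93]
164 [92 94 94 93 92 93 93 90 91 94 93 91 91 91 94 92 91 92 91 89 91 94 93 94
 92 97 97 93 97 95]
165 [88 93 92 95 94 90 93 92 94 92 92 95 94 89 94 89 94 92 91 92 91 89 94 94
 92 95 93 94 92 93]
```

>>> drive_tool:
  increments:
    - [-1, 0.2, -1.2, 0, 0, 0, 0]
    - [-1, 0.4, -2.4, 0, 0, 0, 0]
    - [-1, 0.5, -3, 0, 0, 0, 0]
    - [-1, 0.5, -3, 0.5, 0, 0, 0]
    - [-1, 0.5, -3, 0.5, 0, 0, 0]
    - [-1, 0.5, -3, 1, 0, 0, 0]
    - [-1, 0.5, -3, 1, 0, 0, 0]
    - [-1, 0.5, -3, 1, 0, 0, 0]
    - [-1, 0.4, -2, 1, 0, 0, 0]
    - [-1, 0.2, -1.2, 1, 0, 0, 0]
    - [-1, 0, 0, 0, 0, 0, 0]
    - [-1, 0, 0, 0, 0, 0, 0]

```text
time_s: 19.25
tool_pos: [589.6, -124.7, 155.9]
tcp_rot: [3.141, 0.0, -0.433]
wrist_force: [0.7, -0.5, -0.3]
opening: 0.6
gripper_force: 0.0
```

>>> drive_tool:
  increments:
    - [-1, 0, 0, 1.5, 0, 0, 0]
    - [-1, 0, 0, 1.5, 0, 0, 0]
    - [-1, 0, 0, 1.2, 0, 0, 0]
    - [-1, 0, 0, 0.9, 0, 0, 0]
    - [-1, 0, 0, 0.5, 0, 0, 0]
    - [-1, 0, 0, 0.3, 0, 0, 0]
    - [-1, 0, 0, 0, 0, 0, 0]

```text
time_s: 19.95
tool_pos: [589.8, -124.5, 96.8]
tcp_rot: [3.142, -0.0, -0.434]
wrist_force: [0.4, -0.6, 0.4]
opening: 0.4
gripper_force: 0.0
```

>>> drive_tool:
  increments:
    - [-1, -0.4, 0, 0, 0, 0, 0]
    - [-1, -0.4, 0, 0, 0, 0, 0]
    - [-1, -0.4, 0, 0, 0, 0, 0]
    - [-1, -0.4, 0, 0, 0, 0, 0]
    - [-1, -0.4, 0, 0, 0, 0, 0]
    - [-1, -0.4, 0, 0, 0, 0, 0]
    - [-1, -0.4, 0, 0, 0, 0, 0]
    - [-1, -0.4, 0, 0, 0, 0, 0]
    - [-1, -0.4, 0, 0, 0, 0, 0]
    - [-1, -0.4, 0, 0, 0, 0, 0]
    - [-1, -0.4, 0, 0, 0, 0, 0]
    - [-1, -0.4, 0, 0, 0, 0, 0]
    - [-1, -0.4, 0, 0, 0, 0, 0]
    - [-1, -0.4, 0, 0, 0, 0, 0]
    - [-1, -0.4, 0, 0, 0, 0, 0]
    - [-1, -0.2, 0, 0, 0, 0, 0]

```text
time_s: 21.55
tool_pos: [533.1, -98.2, 96.7]
tcp_rot: [3.142, 0.0, -0.434]
wrist_force: [0.7, -2.1, -0.4]
opening: 0.3
gripper_force: 0.8
```

>>> drive_tool:
  increments:
    - [-1, -0.2, 0, 0, 0, 0, 0]
    - [-1, -0.2, 0, 0, 0, 0, 0]

```text
time_s: 21.75
tool_pos: [529.7, -96.7, 96.7]
tcp_rot: [3.142, 0.0, -0.434]
wrist_force: [1.2, -2.1, 0.8]
opening: 0.4
gripper_force: 0.8
```

>>> drive_tool:
  increments:
    - [-1, -0.2, 0, 0, 0, 0, 0]
    - [-1, -0.2, 0, 0, 0, 0, 0]

```text
time_s: 21.95
tool_pos: [526.9, -95.4, 96.9]
tcp_rot: [-3.142, -0.002, -0.434]
wrist_force: [8.3, -4.9, -5.6]
opening: 0.5
gripper_force: 4.9
```

>>> drive_tool:
  increments:
    - [-1, -0.2, 0, 0, 0, 0, 0]
    - [-1, 0, 0, 0, 0, 0, 0]

```text
time_s: 22.15
tool_pos: [526.8, -95.4, 97.0]
tcp_rot: [-3.141, -0.007, -0.434]
wrist_force: [11.8, -7.0, -7.4]
opening: 0.4
gripper_force: 6.6
```

>>> drive_tool:
  increments:
    - [-1, 0.6, 0, 0, 0, 0, 0]
    - [-1, 0.5, 0, 0, 0, 0, 0]
    - [-1, 0.3, 0, 0, 0, 0, 0]
    - [-1, 0, 0, -2, 0, 0, 0]
    - [-1, 0, 0, -3, 0, 0, 0]
    - [-1, 0, 0, -4, 0, 0, 0]
    - [-1, 0, 0, -4, 0, 0, 0]
    - [-1, 0, 3, 0, 0, 0, 0]
    - [-1, 0, 4, 0, 0, 0, 0]
    - [-1, 0, 4, 0, 0, 0, 0]
    - [-1, 0, 4, 0, 0, 0, 0]
    - [-1, 0, 4, 0, 0, 0, 0]
    - [-1, 0, 4, 0, 0, 0, 0]
    - [-1, 0, 4, 0, 0, 0, 0]
    - [-1, 0, 4, 0, 0, 0, 0]
    - [-1, 0, 4, 0, 0, 0, 0]
    - [-1, 0, 3, 0, 0, 0, 0]
    - [-1, 0, 0, 0, 0, 0, 0]

```text
time_s: 23.95
tool_pos: [375.7, -447.5, 226.0]
tcp_rot: [-3.141, 0.001, -0.437]
wrist_force: [-0.2, 0.0, 0.3]
opening: 0.3
gripper_force: 0.0
```

Run:
```python
from h import *
T=snap("top","top10.png"); print(sense()["tool_pos"])
def f(c,u,v,z,lab,r,th):
    g=cv2.cvtColor(c["pixels"],cv2.COLOR_BGR2GRAY)[v-r:v+r+1,u-r:u+r+1]
    k,l,st,ce=cv2.connectedComponentsWithStats((g<th).astype(np.uint8))
    i=1+np.argmax(st[1:,4]); p=ce[i]+[u-r,v-r]; print(lab,st[i],p.round(1),onz(c,*p,z).round(1))
f(T,261,227,105,'rib',17,60)
w=np.vstack([cv2.resize(T["pixels"][150:300,210:420],(780,557),interpolation=cv2.INTER_CUBIC)])
cv2.imwrite('pics/c10.png',w)
```

```text
[ 376.62111199 -445.78332404  226.14050677]
rib [  2  10  29  16 119] [259.6 227.2] [513.5 -88.8 105. ]
```

View pics/c10.png

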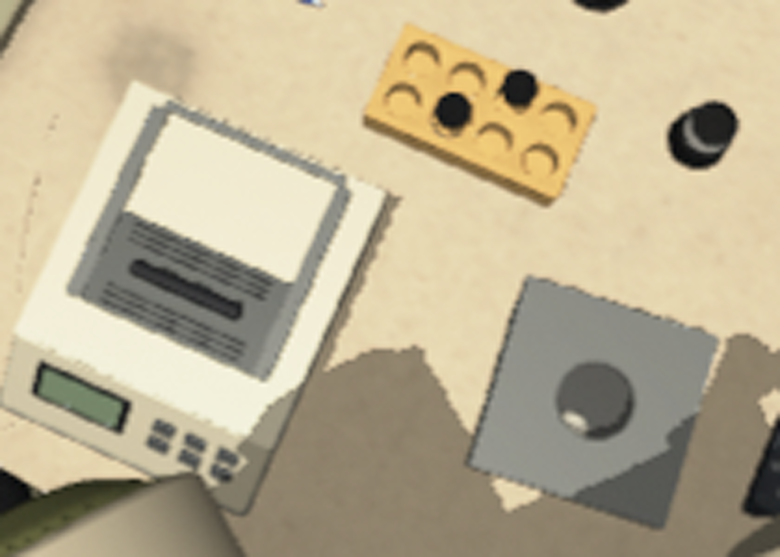

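The final view shows the shield shut, with the rib at (513.5,-88.8) over the well. The lid is clear, and the rack vials and eyepiece look undisturbed. The arm is free of everything.

```bash
python3 -c "
from workcell import *
print(hand_in())"
```

```text
the job is handed in; nothing more can be done
None
```

I handed in the job at about 24 s. The shield was pushed fully back, the vial was lifted out and dropped upright from just above the port, and the shield was slid fully shut. The vial was not directly seen inside the box: the last picture shows only a clear lid, and the rack vials and eyepiece look undisturbed.

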